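# Build a kiln shelf tier and load the ware

## Task

Build a small kiln tier on the fixed slab: stand the two tall posts upright on its two round pale patches and the small cup upright on the slab midway between them; then lay the narrow shelf across the tops of both posts, centred over the slab and running the same way as it; then stand the vase upright on the middle of that shelf. Leave the short post, the glass jar and the brush where they are, and do not knock the cup or the vase over.

Things in the scene. Friction and masses are not known exactly. Their poses are not given: they have to be found in the camera images.
- slab: Base kiln slab, buff-grey rectangle 230 x 110 x 15 mm, fixed to the table (its place and yaw vary). Origin: centre of its underside; x along its 230 mm length, z up; top face 15 mm above the origin. On the top are two flat round pale patches, 38 mm across, centred at x = +80 and x = -80 mm, y = 0: one tall post belongs on each, either on either.
- batt: The narrow kiln shelf, a loose plain pale bar 210 x 50 x 14 mm (0.28 kg), lying flat on the table. Origin: centre of its underside; x along its 210 mm length, y across its 50 mm width, z up.
- post_a: Tall kiln post: pale upright tube, 32 mm outside diameter, 14 mm bore, 60 mm tall, about 0.09 kg. Origin: centre of its underside; z up its axis. Identical to post_b.
- post_b: Tall kiln post, identical to post_a: 32 mm outside diameter, 60 mm tall. Origin: centre of its underside; z up its axis.
- short_post: Short kiln post, a bystander not to be used: same 32 mm diameter and material as the tall ones but only 25 mm tall. Origin: centre of its underside.
- cup: Small round handleless cup of unglazed clay, open at the top, 50 mm across with straight upright sides from 6 mm above its 42 mm foot to the rim, 42 mm tall, wall 4 mm, about 0.06 kg; low enough to stand under the narrow shelf. Origin: centre of its underside; z up.
- vase: Small bottle vase of unglazed clay, 80 mm tall, about 0.12 kg: body 44 mm across and straight from 12 to 46 mm above the foot, then a shoulder and a neck 20 mm across, lip 28 mm. Foot 40 mm across. Origin: centre of its underside; z up.
- jar: Bystander: round closed glass jar, 56 mm across, 70 mm tall, with a white lid. Origin: centre of its underside.
- brush: Bystander: flat grey-bristled glaze brush with a wooden handle, 200 mm long, lying on the table beyond the work. Origin on its underside.
Mind the look-alikes: they are no part of the job. What is shaped like the post_b but green or purple is not meant.

How it is judged (in metres and radians):
On the way, in this order (a step that is already met when the one before it is completed fails the run):
1. both tall posts stand on the patches and the cup stands between them (((x of post_a in the frame of slab between 0.068 and 0.092 m and y of post_a in the frame of slab between -0.012 and 0.012 m and z of post_a in the frame of slab between 0.01 and 0.02 m and x of post_b in the frame of slab between -0.092 and -0.068 m and y of post_b in the frame of slab between -0.012 and 0.012 m and z of post_b in the frame of slab between 0.01 and 0.02 m) or (x of post_a in the frame of slab between -0.092 and -0.068 m and y of post_a in the frame of slab between -0.012 and 0.012 m and z of post_a in the frame of slab between 0.01 and 0.02 m and x of post_b in the frame of slab between 0.068 and 0.092 m and y of post_b in the frame of slab between -0.012 and 0.012 m and z of post_b in the frame of slab between 0.01 and 0.02 m)) and angle between each of post_a, post_b, cup's own z axis and vertical below 0.1 rad and x of cup in the frame of slab between -0.015 and 0.015 m and y of cup in the frame of slab between -0.015 and 0.015 m and z of cup in the frame of slab between 0.01 and 0.02 m), for 0.2 s.
2. the narrow shelf lies across both posts, over the cup (all of step 1 and x of batt in the frame of slab between -0.015 and 0.015 m and y of batt in the frame of slab between -0.015 and 0.015 m and z of batt in the frame of slab between 0.07 and 0.08 m and angle between the x axis of batt and the x axis of slab, either way round below 0.14 rad and angle between batt's own z axis and vertical below 0.06 rad), for 0.2 s.
At the end, for the whole second after the job is handed in: Tall posts upright on the two patches (within 12 mm along and across); cup upright at the slab's centre (15 mm); narrow shelf level on both posts, centred over the slab (15 mm), parallel to it (0.14 rad); vase upright on the middle of the shelf (15 mm); all released, at rest (all of step 2 and x of vase in the frame of batt between -0.015 and 0.015 m and y of vase in the frame of batt between -0.015 and 0.015 m and z of vase in the frame of batt between 0.009 and 0.019 m and angle between vase's own z axis and vertical below 0.1 rad and linear speed of each of post_a, post_b, cup, batt, vase below 0.02 m/s); the robot touches nothing.
It fails at once if the short post, the jar or the brush is moved more than 25 mm (distance of any of short_post, jar, brush from where it was at the start of the episode above 0.025 m).
It fails at once if the cup or the vase is knocked over (angle between any of cup, vase's own z axis and vertical above 0.9 rad).
It also fails if it takes over 141 s, if anything falls off the work surface, if the arm or the gripper's body presses on something with over 40 N, if the wrist force passes 120 N, or if a joint passes its speed limit or range.

## Robot

A 6-joint arm with a two-finger parallel gripper is mounted at the origin on the work surface. World frame = base frame: x ahead of the robot, y to its left, z up, the work surface at z = 0. Lengths are in mm, angles in rad, forces in N, time in s.
With the tool pointing down it reaches from about 350 to 925 mm from the base axis. Payload 6.4 kg.
Tool frame: the origin (TCP) lies midway between the tips of the shut fingers; the grasp point (between the pads) lies 19 mm behind it; z points along the fingers, y is the line along which they close (so a half turn about z gives the same grasp; the last joint's range is limited). The gripper opens to 94 mm and grips with 3 to 60 N. Pads are 16 mm wide; open, the fingers measure 119 mm over their backs; the gripper's body (75 mm by 177 mm) begins 78 mm behind the grasp point.
Start: joints at [1.132, 0.245, 1.558, -0, 1.339, -0.174], TCP at [170.112, 627.356, 205.455] pointing down, gripper open.
Joint ranges: [-3.13, 3.13], [-1.02, 2.26], [0.13, 2.54], [-0.95, 4.09], [0.21, 2.88], [-2.74, 2.74]. Speed limits (rad/s): [2.57, 2.57, 3.14, 3.14, 3.14, 3.14].

## Interface

Orientations are given as [roll, pitch, yaw] about the fixed x, y, z axes, in that order (R = Rz(yaw) Ry(pitch) Rx(roll)).
In Python, from rig import status, grab_frame, camera_model, order, nets gives the robot as it stands. The module is installed in compiled form; this text tells all that it offers.
- The arm moves only by the tool move_arm, never from a script. Its argument "steps" is a list of rows, each an object with "travel": the shift along the tool's x, y, z in mm, a list of three; "angular": the turn, a rotation vector about the tool's x, y, z in units of 6 degrees (1.0 is 6 degrees), a list of three; "claw": the closure, from 0 (fully open) to 1 (shut). A call has 1 to 10 rows; each row shifts and turns the commanded pose from where the row before left it, along the tool's axes as they then stand; what a row does not reach is not made up. A row lasts 1/12 s, in which the tool goes at most 41.7 mm and 7.16 degrees, less where a joint would pass 70% of its speed; a pose out of reach is approached as far as the arm can. A call with a gripper value outside its range is refused whole. The fingers move at their own pace and stop on an object; "grip_force" is the grip in N (left out, the last holds). Time passes only in rows, so rows that do not move let the fingers close. It gives the time, the measured TCP pose, the force, the opening and the grip force at its end, in the units of the state.
- status.sense(): the state, without advancing time (a new reading comes with each control period).
- grab_frame(name): name is "scene" or "top" or "wrist"; returns the picture (480x640x3 uint8, red, green, blue); there is no depth.
- camera_model(name): a dict with "mtx" (3x3 intrinsics, pixels), "camera_from_world" (4x4, takes a point from world to camera coordinates). Camera axes: x right, y up, looking along -z (the intrinsics and any distortion apply to the point x, -y, -z); pixel columns grow to the right and rows downward; lengths in mm; the calibration is good to about 2 mm. A picture is of the moment at which its call begins: read the wrist's pose just before it. camera_model takes no time and is no camera call; for the wrist camera it gives the pose at the moment of the call.
- order.finish_job(): hands the job in; it is judged then, once.
Trained networks look in the newest picture that a camera, given by its name, has taken for a name from the list of things; names that differ only in an ending like _2 or _b are one class to them, and where a whole thing is asked for, a point or a joint stands for the part that bears it (a point fixed in the world has none). Each returns a list of dicts, best first, with "conf" (0 to 1); they miss things now and then, are a little off and sometimes report something else, mostly with a low value. They report only what shows in the picture. A call takes as long as a camera call. They do not tell look-alikes from the thing itself.
- nets.spot_in(camera, query): "box" ([centre column, centre row, width, height] in pixels, round what is visible of it).
The state is a dict: "t": time; "qpos": joint angles; "dq": joint speeds; "joint_efforts": joint torques, N m; "eef_pos": TCP position; "ee_rot": TCP orientation; "force": force on the tool from outside, world axes, zero at the start; "moment": the same for the moment, N m; "gripper_width": finger opening in mm; "finger_force": force on a finger pad.
Only numpy, scipy, OpenCV 4.12 (cv2) and the standard library are available. Lean on these libraries where they do the work, as an engineer would, in place of code of your own. Each camera call takes 0.05 s, during which the arm holds its last target. There are 200 camera calls.

## Working session

There is one attempt and no reset: what is moved stays moved. The work goes in short steps, Python scripts to look and compute and a tool call to move; the robot and the scene stay as the last step left them, time stands still between calls to the robot, and variables do not carry over. Pictures are saved under pics/ and viewed, at most 14 in all, crops included, and the job is handed in when it is done.

Besides the shell and the picture viewer there is one more tool, called after ">>>" as a command line: name --argument value ..., lists and objects as JSON in quotes. move_arm: Moves the arm, as the interface text tells. Its arguments: {"type":"object","properties":{"steps":{"type":"array","items":{"type":"object","properties":{"travel":{"type":"array","items":{"type":"number"}},"angular":{"type":"array","items":{"type":"number"}},"claw":{"type":"number"}}}},"grip_force":{"type":"number"}},"required":["steps"]}

```bash
mkdir -p pics
cat > h.py <<'E'
import numpy as np, cv2
from rig import status, grab_frame, camera_model, order, nets
def snap(cam,name):
    im=grab_frame(cam); cv2.imwrite(f'pics/{name}.png',im[:,:,::-1]); return im
def px2w(cam,u,v,z,m=None):
    m=m or camera_model(cam); K=np.array(m['mtx']); T=np.array(m['camera_from_world'])
    d=np.linalg.inv(K)@[u,v,1]; d=np.array([d[0],-d[1],-d[2]])
    R=T[:3,:3]; c=-R.T@T[:3,3]; w=R.T@d
    return c+w*(z-c[2])/w[2]
def w2px(cam,p,m=None):
    m=m or camera_model(cam); K=np.array(m['mtx']); T=np.array(m['camera_from_world'])
    q=T[:3,:3]@np.array(p,float)+T[:3,3]; x=K@[q[0],-q[1],-q[2]]; return x[:2]/x[2]
E
python3 - <<'E'
from h import *
snap('top','top0'); 
for n in ['slab','batt','post_a','short_post','cup','vase','jar','brush']:
    for d in nets.spot_in('top',n)[:5]: print(n,round(d['conf'],2),np.round(d['box']))
snap('scene','scene0')
m=camera_model('top');print(m, status.sense())
E
```

```text
slab 0.63 [455. 282. 100.  52.]
slab 0.46 [280. 314.  19.  14.]
batt 0.92 [188. 304.  96.  47.]
post_a 0.74 [234. 259.  17.  16.]
post_a 0.6 [264. 249.  14.  12.]
post_a 0.46 [243. 226.  21.  16.]
post_a 0.26 [187. 305.  93.  43.]
short_post 0.62 [385. 227.  11.  13.]
short_post 0.45 [254. 177.  87.  20.]
cup 0.69 [363. 310.  24.  21.]
vase 0.61 [333. 257.  17.  24.]
jar 0.73 [340. 168.  20.  31.]
jar 0.4 [364. 312.  25.  24.]
brush 0.93 [254. 179.  84.  18.]
{'mtx': array([[551.50427326,   0.        , 313.92742103],
       [  0.        , 551.50427326, 241.41254802],
       [  0.        ,   0.        ,   1.        ]]), 'camera_from_world': array([[-1.75534092e-02, -9.99845714e-01, -6.52889370e-04,
         2.69788556e+01],
       [ 9.91168375e-01, -1.74869053e-02,  1.31451360e-01,
        -6.08595499e+02],
       [-1.31442496e-01,  1.66029621e-03,  9.91322407e-01,
        -1.21354663e+03],
       [ 0.00000000e+00,  0.00000000e+00,  0.00000000e+00,
         1.00000000e+00]])} {'t': 0.5, 'qpos': array([ 1.13190215e+00,  2.45144744e-01,  1.55781452e+00,  1.10827766e-05,
        1.33872970e+00, -1.74085613e-01]), 'dq': array([ 0.00116581, -0.00084104, -0.00039901, -0.00074368, -0.0012379 ,
       -0.00069898]), 'joint_efforts': array([-4.51762999e-04, -4.15434980e+01, -3.14559495e+01,  6.84987288e-02,
        2.93901551e-02, -3.56593262e-05]), 'eef_pos': array([170.10027156, 627.34117755, 205.4187922 ]), 'ee_rot': array([-3.14149966e+00, -2.73046079e-05,  2.87678154e+00]), 'force': array([-0.50538318,  0.03342352, -0.76635987]), 'moment': array([ 0.03982688, -0.00467442,  0.03631766]), 'finger_force': 0.0, 'gripper_width': 94.06794452696715}
```

View pics/top0.png

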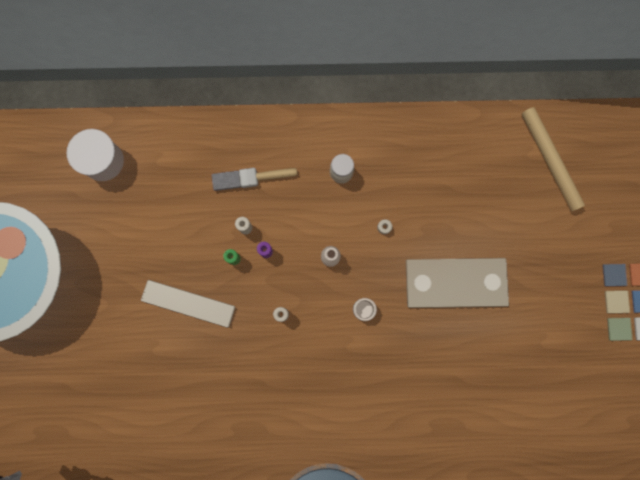

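View pics/scene0.png

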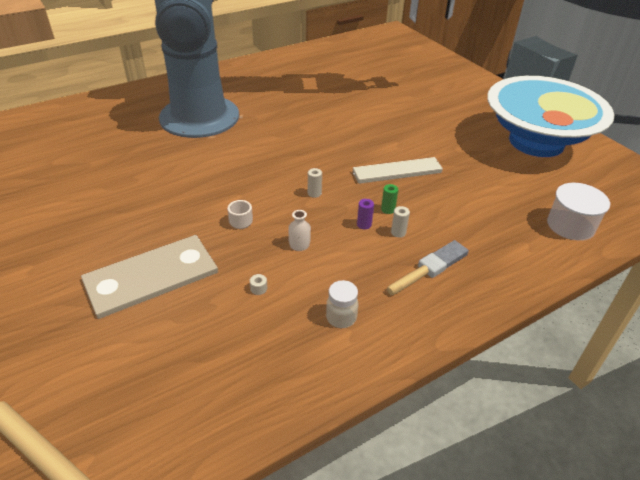

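Top view: the pale tall posts are at (243,226) and (281,314). The same-shaped green (232,257) and purple (264,249) ones are look-alikes, and the short post is at (385,227). The vase is at (331,257), the cup at (365,310), the slab at (457,283) with patches at (423,283) and (492,282), and the shelf at (188,304). I'll confirm in a crop and compute positions.

Run:
```python
from h import *
im=cv2.imread('pics/top0.png')
c=im[200:340,130:410]; cv2.imwrite('pics/crop0.png',cv2.resize(c,None,fx=2.8,fy=2.8,interpolation=cv2.INTER_CUBIC))
def P(n,u,v,z): print(n,np.round(px2w('top',u,v,z),1))
P('postA',243,224.5,60);P('postB',281,314,60);P('vase',331,253.5,80);P('cup',365,309,42);P('short',385,227,25);P('jar',342,162,70)
# masks: slab, batt
hsv=cv2.cvtColor(im,cv2.COLOR_BGR2HSV)
for n,(x0,y0,x1,y1),z in [('slab',(395,250,520,318),15),('batt',(130,275,245,335),14)]:
    s=hsv[y0:y1,x0:x1]; m=(s[:,:,1]<110).astype(np.uint8)
    m=cv2.morphologyEx(m,cv2.MORPH_OPEN,np.ones((3,3)))
    cs=max(cv2.findContours(m,0,2)[0],key=cv2.contourArea)
    b=cv2.boxPoints(cv2.minAreaRect(cs))+[x0,y0]
    w=np.array([px2w('top',u,v,z)[:2] for u,v in b]); print(n,np.round(w,1).tolist(),w.mean(0),np.linalg.norm(np.diff(w,axis=0),axis=1), np.degrees(np.arctan2(*(w[1]-w[0])[::-1])))
P('p1',422.8,283,15);P('p2',492.3,282.2,15)
print(camera_model('wrist'))
```

```text
postA [647.5 174.9  60. ]
postB [446.7  91.5  60. ]
vase [576.3 -20.7  80. ]
cup [454.5 -95.1  42. ]
short [ 641.7 -148.4   25. ]
jar [785.1 -50.4  70. ]
slab [[570.0, -193.4], [565.8, -431.3], [453.5, -424.1], [457.6, -189.0]] [ 511.70825263 -309.45126779] [237.86393717 112.50916859 235.10599457] -91.00960814492811
batt [[482.0, 418.6], [534.1, 403.7], [467.9, 197.5], [416.5, 213.4]] [475.14762651 308.28978755] [ 54.20713138 216.58134068  53.82555044] -15.8825598427751
p1 [ 511.6 -232.    15. ]
p2 [ 510.6 -391.7   15. ]
{'mtx': array([[419.62815645,   0.        , 314.6782176 ],
       [  0.        , 419.62815645, 239.60451384],
       [  0.        ,   0.        ,   1.        ]]), 'camera_from_world': array([[ 2.60908001e-01,  9.65362354e-01, -1.59416350e-03,
        -6.48990844e+02],
       [-9.33948165e-01,  2.51999165e-01, -2.53450677e-01,
         2.68241208e+01],
       [-2.44270014e-01,  6.76161756e-02,  9.67346997e-01,
        -3.91011800e+02],
       [ 0.00000000e+00,  0.00000000e+00,  0.00000000e+00,
         1.00000000e+00]])}
```

View pics/crop0.png

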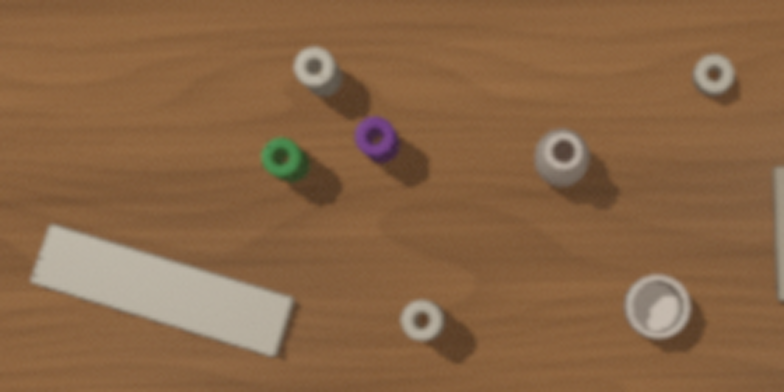

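The crop confirms it: pale tall posts at (315,67) and (422,320) in the crop, with the green, purple and short ones distinct. First I'll move toward post A.

>>> move_arm --steps '[{"angular": [0,0,-0.85]},{"angular": [0,0,-0.85]},{"angular": [0,0,-0.83]},{"travel": [-27,-26,0]},{"travel": [-27,-26,0]},{"travel": [-27,-26,0]},{"travel": [-27,-26,0]},{"travel": [-27,-26,0]},{"travel": [-27,-26,0]},{"travel": [-27,-26,0]}]'

```text
$.steps[0]: bad value
```

>>> move_arm --steps '[{"travel": [-27,-26,0]},{"travel": [-27,-26,0]},{"travel": [-27,-26,0]},{"travel": [-27,-26,0]},{"travel": [-27,-26,0]},{"travel": [-27,-26,0]},{"travel": [-27,-26,0]},{"travel": [-27,-26,0]},{"travel": [-20,-26,0]},{"claw": 0.3}]'

```text
$.steps[0]: bad value
```

```bash
cat >> h.py <<'E'
def where():
    s=status.sense(); print(round(s['t'],1),np.round(s['eef_pos'],1),np.round(np.degrees(s['ee_rot']),2),np.round(s['force'],1),round(s['gripper_width'],1),round(s['finger_force'],1),'q',np.round(s['qpos'],2)); return s
def to(x,y,z=None):
    s=status.sense(); d=np.array([x,y,s['eef_pos'][2] if z is None else z])-s['eef_pos']
    psi=s['ee_rot'][2]; c,n=np.cos(psi),np.sin(psi); print('tool travel',np.round([c*d[0]+n*d[1],n*d[0]-c*d[1],-d[2]],1))
E
python3 - <<'E'
from h import *
where(); m=camera_model('wrist'); snap('wrist','w1')
for n in ['post_a']:
  for d in nets.spot_in('wrist',n)[:5]: print(n,round(d['conf'],2),np.round(d['box']))
print(w2px('wrist',(647.5,174.9,60),m),w2px('wrist',(446.7,91.5,60),m)); to(647.5,175)
E
```

```text
0.5 [170.1 627.3 205.4] [-179.99   -0.    164.83] [-0.5  0.  -0.8] 94.1 0.0 q [ 1.13  0.25  1.56  0.    1.34 -0.17]
[ 42.13410077 720.28015306] [-112.94850753  607.84537267]
tool travel [-579.1 -311.6   -0. ]
```

View pics/w1.png

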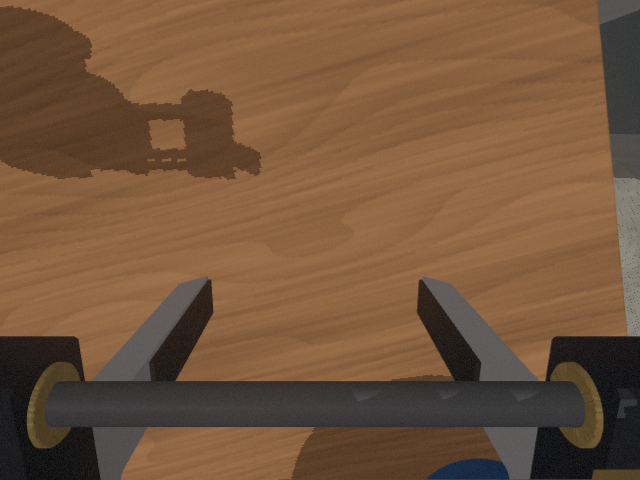

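The moves were refused because every row needs all three fields, so the arm hasn't moved. The wrist view shows only bare table and the fingers, with the tips near (315,280).

>>> move_arm --steps '[{"travel": [0,0,0],"angular": [0,0,-0.85],"claw": 0},{"travel": [0,0,0],"angular": [0,0,-0.85],"claw": 0},{"travel": [0,0,0],"angular": [0,0,-0.83],"claw": 0},{"travel": [-27,-26,0],"angular": [0,0,0],"claw": 0},{"travel": [-27,-26,0],"angular": [0,0,0],"claw": 0},{"travel": [-27,-26,0],"angular": [0,0,0],"claw": 0},{"travel": [-27,-26,0],"angular": [0,0,0],"claw": 0},{"travel": [-27,-26,0],"angular": [0,0,0],"claw": 0},{"travel": [-27,-26,0],"angular": [0,0,0],"claw": 0},{"travel": [-27,-26,0],"angular": [0,0,0],"claw": 0}]'

```text
t: 1.43
eef_pos: [360.2, 444.0, 205.7]
ee_rot: [3.141, 0.0, -3.141]
force: [0.6, -0.6, 0.4]
gripper_width: 93.4
finger_force: 0.0
```

>>> move_arm --steps '[{"travel": [-27,-26,0],"angular": [0,0,0],"claw": 0},{"travel": [-27,-26,0],"angular": [0,0,0],"claw": 0},{"travel": [-27,-26,0],"angular": [0,0,0],"claw": 0},{"travel": [-27,-26,0],"angular": [0,0,0],"claw": 0},{"travel": [-27,-26,0],"angular": [0,0,0],"claw": 0},{"travel": [-27,-26,0],"angular": [0,0,0],"claw": 0},{"travel": [-27,-26,0],"angular": [0,0,0],"claw": 0},{"travel": [-27,-26,0],"angular": [0,0,0],"claw": 0},{"travel": [-22,-26,0],"angular": [0,0,0],"claw": 0.3},{"travel": [0,0,0],"angular": [0,0,0],"claw": 0.3}]'

```text
t: 2.27
eef_pos: [600.6, 206.8, 205.5]
ee_rot: [-3.14, 0.002, 3.136]
force: [-0.5, 0.5, -0.3]
gripper_width: 84.1
finger_force: 0.0
```

Run:
```python
from h import *
where(); m=camera_model('wrist'); snap('wrist','w2')
for n in ['post_a']:
  for d in nets.spot_in('wrist',n)[:5]: print(n,round(d['conf'],2),np.round(d['box']))
print(w2px('wrist',(647.5,174.9,60),m)); to(647.5,175)
```

```text
2.3 [600.6 206.8 205.5] [-1.7992e+02  9.0000e-02  1.7969e+02] [-0.5  0.5 -0.3] 84.1 0.0 q [ 0.15  0.21  1.6  -0.    1.33 -1.41]
post_a 0.95 [282. 275.  41.  56.]
post_a 0.63 [166.  27.  66.  52.]
post_a 0.58 [314. 195.  41.  48.]
[277.2050632  281.85419556]
tool travel [-50.  -35.4  -0. ]
```

View pics/w2.png

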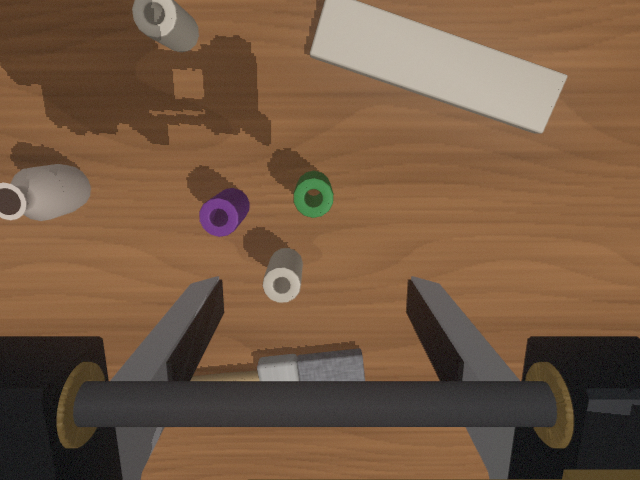

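Wrist view: post A's top is at (282,285), against a predicted (277,282). Post B's top is at (157,12), the vase lip at (9,201) and the shelf corners are visible. I'll refine the positions from these.

Run:
```python
from h import *
for n,u,v,z in [('A',282,285,60),('B',157,13,60),('vase',9,201,80),('batt corner',566,77,14),('bc',541,132,14),('bc3',310,54,14)]: print(n,np.round(px2w('wrist',u,v,z),1))
w=px2w('wrist',282,285,60); to((w[0]+647.5)/2,(w[1]+175)/2,25)
```

```text
A [647.  182.9  60. ]
B [444.6  99.7  60. ]
vase [573.8 -13.8  80. ]
batt corner [481.7 417.6  14. ]
bc [525.8 402.9  14. ]
bc3 [463.8 206.1  14. ]
tool travel [-49.7 -31.5 180.3]
```

Run:
```python
from h import *
where(); m=camera_model('wrist')
print(w2px('wrist',(647.5,174.9,60),m),px2w('wrist',*w2px('wrist',(647.5,174.9,60),m),60,m)); im=snap('wrist','w3')
for d in nets.spot_in('wrist','post_a')[:5]: print(round(d['conf'],2),np.round(d['box']))
g=cv2.cvtColor(im,cv2.COLOR_RGB2HSV)
mm=((g[:,:,1]<45)&(g[:,:,2]>140)).astype(np.uint8); mm[:, :230]=0;mm[:,330:]=0;mm[:255]=0;mm[320:]=0
n,l,s,c=cv2.connectedComponentsWithStats(mm); print(s,c)
```

```text
2.4 [597.6 210.5 205.3] [ 1.7999e+02 -3.0000e-02  1.7988e+02] [ 0.3 -0.1  0.1] 76.1 0.0 q [ 0.16  0.21  1.6   0.    1.33 -1.41]
[272.31416803 285.62390132] [647.5 174.9  60. ]
0.84 [160.  29.  64.  58.]
0.84 [279. 280.  42.  56.]
0.8 [219. 214.  53.  53.]
0.58 [310. 199.  37.  45.]
0.46 [432.  72. 251. 140.]
[[     0      0    640    480 306421]
 [   258    271     38     35    779]] [[319.60985703 239.37642329]
 [276.28754814 288.10911425]]
```

The settled wrist view agrees with the top camera to about 2.5 mm, so post A is at about (646.5,176.5). Next: descend and grasp.

>>> move_arm --grip_force 20 --steps '[{"travel": [-25,-17,0],"angular": [0,0,0],"claw": 0.3},{"travel": [-24,-17,0],"angular": [0,0,0],"claw": 0.3},{"travel": [0,0,20],"angular": [0,0,0],"claw": 0.3},{"travel": [0,0,32],"angular": [0,0,0],"claw": 0.3},{"travel": [0,0,32],"angular": [0,0,0],"claw": 0.3},{"travel": [0,0,32],"angular": [0,0,0],"claw": 0.3},{"travel": [0,0,32],"angular": [0,0,0],"claw": 0.3},{"travel": [0,0,22],"angular": [0,0,0],"claw": 0.3},{"travel": [0,0,10],"angular": [0,0,0],"claw": 0.3},{"travel": [0,0,0],"angular": [0,0,0],"claw": 0.3}]'

```text
t: 3.3
eef_pos: [643.4, 178.5, 22.7]
ee_rot: [-3.141, -0.005, -3.14]
force: [-0.4, 0.6, 0.1]
gripper_width: 65.9
finger_force: 0.0
```

>>> move_arm --steps '[{"travel": [0,0,0],"angular": [0,0,0],"claw": 1},{"travel": [0,0,0],"angular": [0,0,0],"claw": 1},{"travel": [0,0,0],"angular": [0,0,0],"claw": 1},{"travel": [0,0,0],"angular": [0,0,0],"claw": 1},{"travel": [0,0,0],"angular": [0,0,0],"claw": 1},{"travel": [0,0,0],"angular": [0,0,0],"claw": 1},{"travel": [0,0,0],"angular": [0,0,0],"claw": 1},{"travel": [0,0,0],"angular": [0,0,0],"claw": 1}]'

```text
t: 3.97
eef_pos: [646.9, 177.6, 26.5]
ee_rot: [3.141, 0.002, -3.142]
force: [-0.5, 0.7, 4.8]
gripper_width: 32.3
finger_force: 20.0
```

>>> move_arm --steps '[{"travel": [0,0,-10],"angular": [0,0,0],"claw": 1},{"travel": [0,0,-25],"angular": [0,0,0],"claw": 1},{"travel": [0,0,-30],"angular": [0,0,0],"claw": 1},{"travel": [0,0,-30],"angular": [0,0,0],"claw": 1},{"travel": [0,0,-30],"angular": [0,0,0],"claw": 1},{"travel": [0,0,-20],"angular": [0,0,0],"claw": 1},{"travel": [7,-20,0],"angular": [0,0,0],"claw": 1},{"travel": [7,-29,0],"angular": [0,0,0],"claw": 1},{"travel": [7,-29,0],"angular": [0,0,0],"claw": 1},{"travel": [7,-29,0],"angular": [0,0,0],"claw": 1}]'

```text
t: 4.8
eef_pos: [617.2, 69.5, 170.4]
ee_rot: [-3.141, -0.001, -3.141]
force: [0.5, -1.2, 0.1]
gripper_width: 32.3
finger_force: 20.0
```

>>> move_arm --steps '[{"travel": [7,-29,0],"angular": [0,0,0],"claw": 1},{"travel": [7,-29,0],"angular": [0,0,0],"claw": 1},{"travel": [7,-29,0],"angular": [0,0,0],"claw": 1},{"travel": [7,-29,0],"angular": [0,0,0],"claw": 1},{"travel": [7,-29,0],"angular": [0,0,0],"claw": 1},{"travel": [7,-29,0],"angular": [0,0,0],"claw": 1},{"travel": [7,-29,0],"angular": [0,0,0],"claw": 1},{"travel": [7,-29,0],"angular": [0,0,0],"claw": 1},{"travel": [7,-29,0],"angular": [0,0,0],"claw": 1},{"travel": [7,-29,0],"angular": [0,0,0],"claw": 1}]'

```text
t: 5.63
eef_pos: [547.2, -220.8, 170.4]
ee_rot: [3.141, -0.001, -3.142]
force: [-0.1, 0.1, -1.9]
gripper_width: 32.2
finger_force: 20.0
```

>>> move_arm --steps '[{"travel": [7,-29,0],"angular": [0,0,0],"claw": 1},{"travel": [7,-29,0],"angular": [0,0,0],"claw": 1},{"travel": [7,-29,0],"angular": [0,0,0],"claw": 1},{"travel": [7,-29,0],"angular": [0,0,0],"claw": 1},{"travel": [7,-20,0],"angular": [0,0,0],"claw": 1},{"travel": [0,0,0],"angular": [0,0,0],"claw": 1},{"travel": [0,0,0],"angular": [0,0,0],"claw": 1},{"travel": [0,0,0],"angular": [0,0,0],"claw": 1}]'

```text
t: 6.3
eef_pos: [513.2, -354.7, 170.2]
ee_rot: [3.141, -0.001, -3.141]
force: [-0.2, -0.4, -0.7]
gripper_width: 32.1
finger_force: 20.0
```

Run:
```python
from h import *
where(); m=camera_model('wrist'); im=snap('wrist','w4')
for p in [(511.6,-232,15),(510.6,-391.7,15)]: print(w2px('wrist',p,m))
g=cv2.cvtColor(im,cv2.COLOR_RGB2HSV)
mm=((g[:,:,1]<30)&(g[:,:,2]>190)).astype(np.uint8)
n,l,s,c=cv2.connectedComponentsWithStats(mm)
for i in range(1,n):
    if s[i,4]>150: print(s[i],c[i],px2w('wrist',*c[i],15,m))
to(510.6,-391.7,42)
```

```text
6.3 [ 513.2 -354.7  170.2] [ 1.7994e+02 -3.0000e-02 -1.7998e+02] [-0.2 -0.4 -0.7] 32.1 20.0 q [-0.79  0.22  1.66  0.    1.27 -2.36]
[466.3782071  221.97671778]
[269.93990208 220.53341368]
[ 249  199   46   46 1629] [271.56292204 221.45917741] [ 511.36709802 -390.40028634   15.        ]
[ 445  200   47   46 1669] [468.15937687 222.66686639] [ 512.17205062 -230.49819802   15.        ]
tool travel [  2.8 -37.3 128.3]
```

View pics/w4.png

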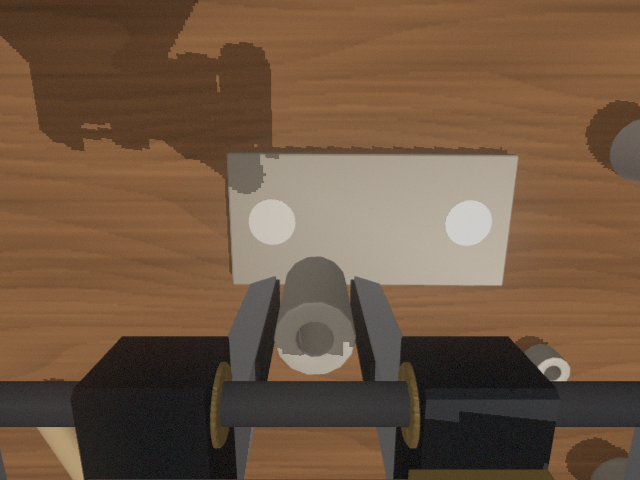

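Wrist view: the post is held upright. The patches at (271.6,221.5) and (468.2,222.7) give centres (511.4,-390.4) and (512.2,-230.5), 160 mm apart, which fits. Lowering now.

>>> move_arm --steps '[{"travel": [1,-18,0],"angular": [0,0,0],"claw": 1},{"travel": [1,-18,0],"angular": [0,0,0],"claw": 1},{"travel": [0,0,30],"angular": [0,0,0],"claw": 1},{"travel": [0,0,30],"angular": [0,0,0],"claw": 1},{"travel": [0,0,30],"angular": [0,0,0],"claw": 1},{"travel": [0,0,20],"angular": [0,0,0],"claw": 1},{"travel": [0,0,10],"angular": [0,0,0],"claw": 1},{"travel": [0,0,4],"angular": [0,0,0],"claw": 1},{"travel": [0,0,2],"angular": [0,0,0],"claw": 1},{"travel": [0,0,0],"angular": [0,0,0],"claw": 1}]'

```text
t: 7.18
eef_pos: [512.1, -391.8, 45.7]
ee_rot: [-3.14, 0.001, -3.141]
force: [-0.7, -0.3, -0.9]
gripper_width: 32.5
finger_force: 20.0
```

>>> move_arm --steps '[{"travel": [0,0,1],"angular": [0,0,0],"claw": 1},{"travel": [0,0,1],"angular": [0,0,0],"claw": 1},{"travel": [0,0,0],"angular": [0,0,0],"claw": 1},{"travel": [0,0,0],"angular": [0,0,0],"claw": 1}]'

```text
t: 7.52
eef_pos: [511.5, -391.9, 43.1]
ee_rot: [-3.141, 0.001, -3.142]
force: [0.2, -0.1, -1.6]
gripper_width: 32.0
finger_force: 20.0
```

>>> move_arm --steps '[{"travel": [0,0,1],"angular": [0,0,0],"claw": 1},{"travel": [0,0,0.7],"angular": [0,0,0],"claw": 1},{"travel": [0,0,0],"angular": [0,0,0],"claw": 1},{"travel": [0,0,0],"angular": [0,0,0],"claw": 1}]'

```text
t: 7.85
eef_pos: [511.6, -391.9, 41.5]
ee_rot: [-3.141, 0.0, -3.141]
force: [-0.8, 0.8, 3.7]
gripper_width: 32.6
finger_force: 20.0
```

>>> move_arm --steps '[{"travel": [0,0,0],"angular": [0,0,0],"claw": 0.3},{"travel": [0,0,0],"angular": [0,0,0],"claw": 0.3},{"travel": [0,0,0],"angular": [0,0,0],"claw": 0.3},{"travel": [0,0,0],"angular": [0,0,0],"claw": 0.3},{"travel": [0,0,-10],"angular": [0,0,0],"claw": 0.3},{"travel": [0,0,-25],"angular": [0,0,0],"claw": 0.3},{"travel": [0,0,-30],"angular": [0,0,0],"claw": 0.3},{"travel": [0,0,-30],"angular": [0,0,0],"claw": 0.3},{"travel": [0,0,-30],"angular": [0,0,0],"claw": 0.3},{"travel": [0,0,-10],"angular": [0,0,0],"claw": 0.3}]'

```text
t: 8.68
eef_pos: [513.1, -393.6, 182.1]
ee_rot: [-3.135, 0.006, -3.141]
force: [1.0, -1.2, 1.2]
gripper_width: 65.7
finger_force: 0.0
```

>>> move_arm --steps '[{"travel": [2,20,0],"angular": [0,0,0],"claw": 0.3},{"travel": [4,29,0],"angular": [0,0,0],"claw": 0.3},{"travel": [4,29,0],"angular": [0,0,0],"claw": 0.3},{"travel": [4,29,0],"angular": [0,0,0],"claw": 0.3},{"travel": [4,29,0],"angular": [0,0,0],"claw": 0.3},{"travel": [4,29,0],"angular": [0,0,0],"claw": 0.3},{"travel": [4,29,0],"angular": [0,0,0],"claw": 0.3},{"travel": [4,29,0],"angular": [0,0,0],"claw": 0.3},{"travel": [4,29,0],"angular": [0,0,0],"claw": 0.3},{"travel": [4,29,0],"angular": [0,0,0],"claw": 0.3}]'

```text
t: 9.52
eef_pos: [472.4, -109.1, 175.1]
ee_rot: [3.141, -0.001, 3.141]
force: [0.3, 1.2, 0.5]
gripper_width: 65.8
finger_force: 0.0
```

>>> move_arm --steps '[{"travel": [4,29,0],"angular": [0,0,0],"claw": 0.3},{"travel": [4,29,0],"angular": [0,0,0],"claw": 0.3},{"travel": [4,29,0],"angular": [0,0,0],"claw": 0.3},{"travel": [4,29,0],"angular": [0,0,0],"claw": 0.3},{"travel": [4,29,0],"angular": [0,0,0],"claw": 0.3},{"travel": [4,25,0],"angular": [0,0,0],"claw": 0.3},{"travel": [4,10,0],"angular": [0,0,0],"claw": 0.3},{"travel": [0,0,0],"angular": [0,0,0],"claw": 0.3},{"travel": [0,0,0],"angular": [0,0,0],"claw": 0.3},{"travel": [0,0,0],"angular": [0,0,0],"claw": 0.3}]'

```text
t: 10.35
eef_pos: [445.4, 68.5, 175.6]
ee_rot: [-3.141, -0.0, 3.141]
force: [-0.0, 0.9, -0.7]
gripper_width: 66.4
finger_force: 0.0
```

```bash
cat >> h.py <<'E'
def topring(name,pred,z,r=45,cam='wrist',smax=60,vmin=130):
    m=camera_model(cam); im=snap(cam,name); p=w2px(cam,pred,m)
    g=cv2.cvtColor(im,cv2.COLOR_RGB2HSV); mm=((g[:,:,1]<smax)&(g[:,:,2]>vmin)).astype(np.uint8)
    u,v=p.astype(int); k=np.zeros_like(mm); k[max(v-r,0):v+r,max(u-r,0):u+r]=1; mm*=k
    n,l,s,c=cv2.connectedComponentsWithStats(mm); i=1+np.argmax(s[1:,4])
    b=s[i]; e=np.array([b[0]+(b[2]-1)/2,b[1]+(b[3]-1)/2])
    print('pred',p.round(1),'box',b,'cen',c[i].round(1),'w',px2w(cam,*c[i],z,m).round(1),px2w(cam,*e,z,m).round(1))
E
python3 - <<'E'
from h import *
where(); topring('w5',(446.7,91.5,60),60)
for d in nets.spot_in('wrist','post_a')[:5]: print(round(d['conf'],2),np.round(d['box']))
to(446.5,93)
E
```

```text
10.3 [445.4  68.5 175.6] [-179.98   -0.    179.95] [-0.   0.9 -0.7] 66.4 0.0 q [-0.1  -0.21  2.08 -0.    1.28 -1.67]
pred [347.6 237.2] box [ 330  217   42   41 1068] cen [350.7 236.7] w [446.4  93.7  60. ] [446.6  93.6  60. ]
0.83 [381. 369.  36.  26.]
0.69 [350. 229.  44.  55.]
0.52 [472. 356.  20.  27.]
tool travel [-1.  24.7 -0. ]
```

Post B is at (446.5,93.3). I'll go straight down to TCP z=26.

>>> move_arm --steps '[{"travel": [-1,15,0],"angular": [0,0,0],"claw": 0.3},{"travel": [0,10,0],"angular": [0,0,0],"claw": 0.3},{"travel": [0,0,15],"angular": [0,0,0],"claw": 0.3},{"travel": [0,0,30],"angular": [0,0,0],"claw": 0.3},{"travel": [0,0,30],"angular": [0,0,0],"claw": 0.3},{"travel": [0,0,30],"angular": [0,0,0],"claw": 0.3},{"travel": [0,0,30],"angular": [0,0,0],"claw": 0.3},{"travel": [0,0,14],"angular": [0,0,0],"claw": 0.3},{"travel": [0,0,0],"angular": [0,0,0],"claw": 0.3},{"travel": [0,0,0],"angular": [0,0,0],"claw": 0.3}]'

```text
t: 11.28
eef_pos: [445.9, 94.2, 26.4]
ee_rot: [3.142, -0.002, 3.141]
force: [-0.2, -0.4, 0.1]
gripper_width: 65.8
finger_force: 0.0
```

>>> move_arm --steps '[{"travel": [0,0,0],"angular": [0,0,0],"claw": 1},{"travel": [0,0,0],"angular": [0,0,0],"claw": 1},{"travel": [0,0,0],"angular": [0,0,0],"claw": 1},{"travel": [0,0,0],"angular": [0,0,0],"claw": 1},{"travel": [0,0,0],"angular": [0,0,0],"claw": 1},{"travel": [0,0,0],"angular": [0,0,0],"claw": 1},{"travel": [0,0,0],"angular": [0,0,0],"claw": 1},{"travel": [0,0,0],"angular": [0,0,0],"claw": 1}]'

```text
t: 11.95
eef_pos: [446.6, 94.4, 27.3]
ee_rot: [-3.142, 0.001, -3.141]
force: [-1.1, 0.5, 3.3]
gripper_width: 32.0
finger_force: 20.0
```

>>> move_arm --steps '[{"travel": [0,0,-10],"angular": [0,0,0],"claw": 1},{"travel": [0,0,-25],"angular": [0,0,0],"claw": 1},{"travel": [0,0,-30],"angular": [0,0,0],"claw": 1},{"travel": [0,0,-30],"angular": [0,0,0],"claw": 1},{"travel": [0,0,-30],"angular": [0,0,0],"claw": 1},{"travel": [0,0,-20],"angular": [0,0,0],"claw": 1},{"travel": [-5,-20,0],"angular": [0,0,0],"claw": 1},{"travel": [-6,-29,0],"angular": [0,0,0],"claw": 1},{"travel": [-6,-29,0],"angular": [0,0,0],"claw": 1},{"travel": [-6,-29,0],"angular": [0,0,0],"claw": 1}]'

```text
t: 12.78
eef_pos: [469.0, -13.6, 172.2]
ee_rot: [-3.142, 0.0, -3.141]
force: [0.4, 0.0, -1.2]
gripper_width: 31.9
finger_force: 20.0
```

>>> move_arm --steps '[{"travel": [-6,-29,0],"angular": [0,0,0],"claw": 1},{"travel": [-6,-29,0],"angular": [0,0,0],"claw": 1},{"travel": [-6,-29,0],"angular": [0,0,0],"claw": 1},{"travel": [-6,-29,0],"angular": [0,0,0],"claw": 1},{"travel": [-6,-29,0],"angular": [0,0,0],"claw": 1},{"travel": [-6,-29,0],"angular": [0,0,0],"claw": 1},{"travel": [-6,-29,0],"angular": [0,0,0],"claw": 1},{"travel": [0,-15,0],"angular": [0,0,0],"claw": 1},{"travel": [0,0,0],"angular": [0,0,0],"claw": 1},{"travel": [0,0,0],"angular": [0,0,0],"claw": 1}]'

```text
t: 13.62
eef_pos: [510.7, -230.4, 171.5]
ee_rot: [3.14, -0.001, 3.141]
force: [-0.4, 1.0, -1.1]
gripper_width: 32.1
finger_force: 20.0
```

>>> move_arm --steps '[{"travel": [0,0,0],"angular": [0,0,0],"claw": 1}]'

```text
t: 13.7
eef_pos: [510.8, -229.4, 171.5]
ee_rot: [3.141, -0.001, -3.141]
force: [-0.5, -0.1, -1.3]
gripper_width: 32.4
finger_force: 20.0
```

>>> move_arm --steps '[{"travel": [-1,-1.5,10],"angular": [0,0,0],"claw": 1},{"travel": [0,0,28],"angular": [0,0,0],"claw": 1},{"travel": [0,0,30],"angular": [0,0,0],"claw": 1},{"travel": [0,0,30],"angular": [0,0,0],"claw": 1},{"travel": [0,0,20],"angular": [0,0,0],"claw": 1},{"travel": [0,0,8],"angular": [0,0,0],"claw": 1},{"travel": [0,0,2],"angular": [0,0,0],"claw": 1},{"travel": [0,0,1.5],"angular": [0,0,0],"claw": 1},{"travel": [0,0,0],"angular": [0,0,0],"claw": 1},{"travel": [0,0,0],"angular": [0,0,0],"claw": 1}]'

```text
t: 14.53
eef_pos: [512.8, -232.2, 43.1]
ee_rot: [-3.141, 0.001, -3.141]
force: [0.2, -0.2, -0.4]
gripper_width: 32.1
finger_force: 20.0
```

>>> move_arm --steps '[{"travel": [0,0,1],"angular": [0,0,0],"claw": 1},{"travel": [0,0,0.5],"angular": [0,0,0],"claw": 1},{"travel": [0,0,0],"angular": [0,0,0],"claw": 1},{"travel": [0,0,0],"angular": [0,0,0],"claw": 1}]'

```text
t: 14.87
eef_pos: [512.8, -232.4, 41.7]
ee_rot: [-3.141, 0.001, -3.141]
force: [-0.1, 0.6, 5.4]
gripper_width: 32.2
finger_force: 20.0
```

>>> move_arm --steps '[{"travel": [0,0,0],"angular": [0,0,0],"claw": 0.2},{"travel": [0,0,0],"angular": [0,0,0],"claw": 0.2},{"travel": [0,0,0],"angular": [0,0,0],"claw": 0.2},{"travel": [0,0,0],"angular": [0,0,0],"claw": 0.2},{"travel": [0,0,-10],"angular": [0,0,0],"claw": 0.2},{"travel": [0,0,-25],"angular": [0,0,0],"claw": 0.2},{"travel": [0,0,-30],"angular": [0,0,0],"claw": 0.2},{"travel": [0,0,-30],"angular": [0,0,0],"claw": 0.2},{"travel": [0,0,-30],"angular": [0,0,0.5],"claw": 0.2},{"travel": [0,0,-15],"angular": [0,0,1],"claw": 0}]'

```text
t: 15.7
eef_pos: [513.8, -233.2, 185.8]
ee_rot: [-3.139, 0.006, 2.981]
force: [-0.0, 0.1, 1.1]
gripper_width: 79.3
finger_force: 0.0
```

>>> move_arm --steps '[{"travel": [0,0,0],"angular": [0,0,1],"claw": 0},{"travel": [0,0,0],"angular": [0,0,1],"claw": 0},{"travel": [0,0,0],"angular": [0,0,1],"claw": 0},{"travel": [0,0,0],"angular": [0,0,1],"claw": 0},{"travel": [0,0,0],"angular": [0,0,1],"claw": 0},{"travel": [0,0,0],"angular": [0,0,1],"claw": 0},{"travel": [0,0,0],"angular": [0,0,1],"claw": 0},{"travel": [0,0,0],"angular": [0,0,1],"claw": 0},{"travel": [0,0,0],"angular": [0,0,1],"claw": 0},{"travel": [0,0,0],"angular": [0,0,1],"claw": 0}]'

```text
t: 16.53
eef_pos: [512.2, -232.1, 181.4]
ee_rot: [3.141, 0.0, 1.932]
force: [-0.4, -0.4, 0.0]
gripper_width: 94.3
finger_force: 0.0
```

>>> move_arm --steps '[{"travel": [0,0,0],"angular": [0,0,1],"claw": 0},{"travel": [0,0,0],"angular": [0,0,1],"claw": 0},{"travel": [0,0,0],"angular": [0,0,1],"claw": 0},{"travel": [0,0,0],"angular": [0,0,0.5],"claw": 0},{"travel": [20,-8,0],"angular": [0,0,0],"claw": 0},{"travel": [28,-16,0],"angular": [0,0,0],"claw": 0},{"travel": [28,-16,0],"angular": [0,0,0],"claw": 0},{"travel": [28,-16,0],"angular": [0,0,0],"claw": 0},{"travel": [0,0,0],"angular": [0,0,0],"claw": 0},{"travel": [0,0,0],"angular": [0,0,0],"claw": 0}]'

```text
t: 17.37
eef_pos: [456.0, -127.4, 181.4]
ee_rot: [3.141, 0.001, 1.573]
force: [0.8, -0.2, 0.7]
gripper_width: 94.0
finger_force: 0.0
```

Run:
```python
from h import *
where(); topring('w6',(454.5,-95,42),42,r=60)
for d in nets.spot_in('wrist','cup')[:5]: print(round(d['conf'],2),np.round(d['box']))
to(454.5,-94,20)
```

```text
17.4 [ 456.  -127.4  181.4] [1.7994e+02 5.0000e-02 9.0110e+01] [ 0.8 -0.2  0.7] 94.0 0.0 q [-0.51 -0.16  2.02 -0.    1.28 -0.51]
pred [313.1 184.4] box [ 281  148   65   67 3014] cen [312.2 181. ] w [453.8 -92.4  42. ] [454.4 -92.4  42. ]
0.63 [314. 181.  65.  69.]
tool travel [ 34.8  -2.4 161.6]
```

View pics/w6.png

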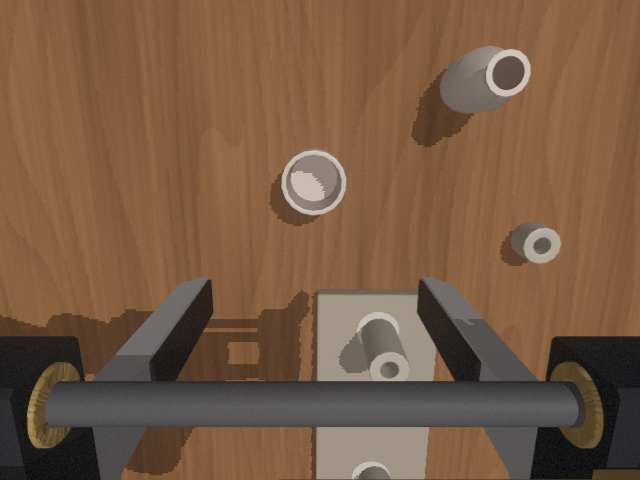

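Wrist view: the cup rim centre is at (313.5,181.5), which gives (454.4,-93). Post B stands on its patch near (380,340). Grasping the cup now.

>>> move_arm --grip_force 15 --steps '[{"travel": [18,-1,0],"angular": [0,0,0],"claw": 0},{"travel": [16,-0.5,0],"angular": [0,0,0],"claw": 0},{"travel": [0,0,20],"angular": [0,0,0],"claw": 0},{"travel": [0,0,30],"angular": [0,0,0],"claw": 0},{"travel": [0,0,30],"angular": [0,0,0],"claw": 0},{"travel": [0,0,30],"angular": [0,0,0],"claw": 0},{"travel": [0,0,30],"angular": [0,0,0],"claw": 0},{"travel": [0,0,20],"angular": [0,0,0],"claw": 0},{"travel": [0,0,10],"angular": [0,0,0],"claw": 0},{"travel": [0,0,0],"angular": [0,0,0],"claw": 0}]'

```text
t: 18.3
eef_pos: [453.6, -94.2, 8.7]
ee_rot: [-3.137, -0.002, 1.57]
force: [0.8, -0.5, -0.0]
gripper_width: 93.8
finger_force: 0.0
```

>>> move_arm --steps '[{"travel": [0,0,0],"angular": [0,0,0],"claw": 1},{"travel": [0,0,0],"angular": [0,0,0],"claw": 1},{"travel": [0,0,0],"angular": [0,0,0],"claw": 1},{"travel": [0,0,0],"angular": [0,0,0],"claw": 1},{"travel": [0,0,0],"angular": [0,0,0],"claw": 1},{"travel": [0,0,0],"angular": [0,0,0],"claw": 1},{"travel": [0,0,0],"angular": [0,0,0],"claw": 1},{"travel": [0,0,0],"angular": [0,0,0],"claw": 1}]'

```text
t: 18.97
eef_pos: [455.0, -94.2, 11.1]
ee_rot: [3.141, 0.0, 1.571]
force: [-0.1, 0.1, 2.9]
gripper_width: 49.8
finger_force: 15.0
```

>>> move_arm --steps '[{"travel": [0,0,-10],"angular": [0,0,0],"claw": 1},{"travel": [0,0,-25],"angular": [0,0,0],"claw": 1},{"travel": [0,0,-30],"angular": [0,0,0],"claw": 1},{"travel": [0,0,-30],"angular": [0,0,0],"claw": 1},{"travel": [0,0,-30],"angular": [0,0,0],"claw": 1},{"travel": [0,0,-15],"angular": [0,0,0],"claw": 1},{"travel": [-18,5,0],"angular": [0,0,0],"claw": 1},{"travel": [-25,7,0],"angular": [0,0,0],"claw": 1},{"travel": [-25,7,0],"angular": [0,0,0],"claw": 1},{"travel": [-25,7,0],"angular": [0,0,0],"claw": 1}]'

```text
t: 19.8
eef_pos: [480.8, -188.0, 151.5]
ee_rot: [3.141, 0.0, 1.571]
force: [-0.3, 1.2, -1.1]
gripper_width: 50.5
finger_force: 15.0
```

>>> move_arm --steps '[{"travel": [-25,7,0],"angular": [0,0,0],"claw": 1},{"travel": [-25,7,0],"angular": [0,0,0],"claw": 1},{"travel": [-25,7,0],"angular": [0,0,0],"claw": 1},{"travel": [-25,7,0],"angular": [0,0,0],"claw": 1},{"travel": [-20,2.5,0],"angular": [0,0,0],"claw": 1},{"travel": [-5,0,0],"angular": [0,0,0],"claw": 1},{"travel": [0,0,0],"angular": [0,0,0],"claw": 1},{"travel": [0,0,0],"angular": [0,0,0],"claw": 1},{"travel": [0,0,0],"angular": [0,0,0],"claw": 1}]'

```text
t: 20.55
eef_pos: [511.0, -310.8, 150.7]
ee_rot: [-3.141, -0.001, 1.572]
force: [0.4, -0.4, 0.2]
gripper_width: 50.0
finger_force: 15.0
```

>>> move_arm --steps '[{"travel": [-1,0,15],"angular": [0,0,0],"claw": 1},{"travel": [0,0,28],"angular": [0,0,0],"claw": 1},{"travel": [0,0,30],"angular": [0,0,0],"claw": 1},{"travel": [0,0,30],"angular": [0,0,0],"claw": 1},{"travel": [0,0,12],"angular": [0,0,0],"claw": 1},{"travel": [0,0,5],"angular": [0,0,0],"claw": 1},{"travel": [0,0,2],"angular": [0,0,0],"claw": 1},{"travel": [0,0,1],"angular": [0,0,0],"claw": 1},{"travel": [0,0,0],"angular": [0,0,0],"claw": 1},{"travel": [0,0,0],"angular": [0,0,0],"claw": 1}]'

```text
t: 21.38
eef_pos: [512.3, -313.9, 29.6]
ee_rot: [3.139, 0.002, 1.571]
force: [-0.2, 0.3, -1.3]
gripper_width: 49.9
finger_force: 15.0
```

>>> move_arm --steps '[{"travel": [0,0,0.7],"angular": [0,0,0],"claw": 1},{"travel": [0,0,0],"angular": [0,0,0],"claw": 1},{"travel": [0,0,0],"angular": [0,0,0],"claw": 1}]'

```text
t: 21.63
eef_pos: [511.4, -313.3, 27.5]
ee_rot: [3.141, 0.001, 1.571]
force: [0.6, 0.5, -0.3]
gripper_width: 50.0
finger_force: 15.0
```

>>> move_arm --steps '[{"travel": [0.5,0,1],"angular": [0,0,0],"claw": 1},{"travel": [0.5,0,0.7],"angular": [0,0,0],"claw": 1},{"travel": [0,0,0],"angular": [0,0,0],"claw": 1},{"travel": [0,0,0],"angular": [0,0,0],"claw": 1}]'

```text
t: 21.97
eef_pos: [511.4, -312.7, 26.1]
ee_rot: [3.141, 0.001, 1.571]
force: [-2.3, -0.4, 4.9]
gripper_width: 50.2
finger_force: 15.0
```

>>> move_arm --steps '[{"travel": [0,0,0],"angular": [0,0,0],"claw": 0.1},{"travel": [0,0,0],"angular": [0,0,0],"claw": 0.1},{"travel": [0,0,0],"angular": [0,0,0],"claw": 0.1},{"travel": [0,0,0],"angular": [0,0,0],"claw": 0.1},{"travel": [0,0,-10],"angular": [0,0,0],"claw": 0.1},{"travel": [0,0,-25],"angular": [0,0,0],"claw": 0.1},{"travel": [0,0,-30],"angular": [0,0,0],"claw": 0.1},{"travel": [0,0,-30],"angular": [0,0,0],"claw": 0.1},{"travel": [0,0,-30],"angular": [0,0,0],"claw": 0.1},{"travel": [0,0,-25],"angular": [0,0,0],"claw": 0.1}]'

```text
t: 22.8
eef_pos: [511.7, -312.3, 178.5]
ee_rot: [3.14, 0.002, 1.571]
force: [0.1, 0.3, 0.2]
gripper_width: 84.7
finger_force: 0.0
```

>>> move_arm --steps '[{"travel": [20,-2,0],"angular": [0,0,0],"claw": 0.1},{"travel": [32,-2,0],"angular": [0,0,0],"claw": 0.1},{"travel": [32,-2,0],"angular": [0,0,0],"claw": 0.1},{"travel": [32,-2,0],"angular": [0,0,0],"claw": 0.1},{"travel": [32,-2,0],"angular": [0,0,0],"claw": 0.1},{"travel": [32,-2,0],"angular": [0,0,0],"claw": 0.1},{"travel": [32,-2,0],"angular": [0,0,0],"claw": 0.1},{"travel": [32,-2,0],"angular": [0,0,0],"claw": 0.1},{"travel": [32,-2,0],"angular": [0,0,0],"claw": 0.1},{"travel": [32,-2,0],"angular": [0,0,0],"claw": 0.1}]'

```text
t: 23.63
eef_pos: [490.9, -2.6, 176.2]
ee_rot: [3.14, 0.0, 1.571]
force: [0.6, -0.0, -0.4]
gripper_width: 84.6
finger_force: 0.0
```

>>> move_arm --steps '[{"travel": [32,-2,0],"angular": [0,0,0],"claw": 0.1},{"travel": [32,-2,0],"angular": [0,0,0],"claw": 0.1},{"travel": [32,-2,0],"angular": [0,0,0],"claw": 0.1},{"travel": [32,-2,0],"angular": [0,0,0],"claw": 0.1},{"travel": [32,-2,0],"angular": [0,0,0],"claw": 0.1},{"travel": [32,-2,0],"angular": [0,0,0],"claw": 0.1},{"travel": [32,-2,0],"angular": [0,0,0],"claw": 0.1},{"travel": [0,0,0],"angular": [0,0,1],"claw": 0.1},{"travel": [0,0,0],"angular": [0,0,1],"claw": 0.1},{"travel": [0,0,0],"angular": [0,0,0.9],"claw": 0.1}]'

```text
t: 24.47
eef_pos: [476.9, 220.7, 176.0]
ee_rot: [3.141, -0.0, 1.264]
force: [0.1, 0.0, -1.0]
gripper_width: 84.9
finger_force: 0.0
```

>>> move_arm --steps '[{"travel": [0,0,0],"angular": [0,0,0],"claw": 0.1},{"travel": [0,0,0],"angular": [0,0,0],"claw": 0.1}]'

```text
t: 24.63
eef_pos: [477.2, 220.0, 175.8]
ee_rot: [3.141, -0.0, 1.27]
force: [-0.0, 0.3, -0.4]
gripper_width: 84.4
finger_force: 0.0
```

Run:
```python
from h import *
where(); m=camera_model('wrist'); im=snap('wrist','w7'); top=snap('top','top1')
g=cv2.cvtColor(im,cv2.COLOR_RGB2HSV); mm=((g[:,:,1]<60)&(g[:,:,2]>130)).astype(np.uint8)
mm=cv2.morphologyEx(mm,cv2.MORPH_OPEN,np.ones((5,5)))
cs=max(cv2.findContours(mm,0,2)[0],key=cv2.contourArea); b=cv2.boxPoints(cv2.minAreaRect(cs))
w=np.array([px2w('wrist',u,v,14,m)[:2] for u,v in b]); print(b.round(),w.round(1).tolist(),w.mean(0),np.linalg.norm(np.diff(w,axis=0),axis=1),np.degrees(np.arctan2(*(np.roll(w,-1,0)-w).T[::-1])))
x=np.hstack([im[:,:,::-1][::1],cv2.resize(top[210:330,380:520,::-1],(560,480))]); cv2.imwrite('pics/w7b.png',cv2.resize(x,(800,320)))
to(475.5,308)
```

```text
24.6 [477.2 220.  175.8] [ 1.7998e+02 -2.0000e-02  7.2760e+01] [-0.   0.3 -0.4] 84.4 0.0 q [ 0.22 -0.02  1.9   0.    1.26  0.52]
[[245.   0.]
 [311.   0.]
 [311. 243.]
 [245. 243.]] [[477.0, 391.7], [523.0, 377.4], [468.3, 202.1], [415.3, 218.5]] [470.91648891 297.44355885] [ 48.12562031 183.64919307  55.49899048] [ -17.2000968  -107.32595328  162.80463259   70.37516978]
tool travel [ 83.7 -27.9  -0. ]
```

View pics/w7b.png

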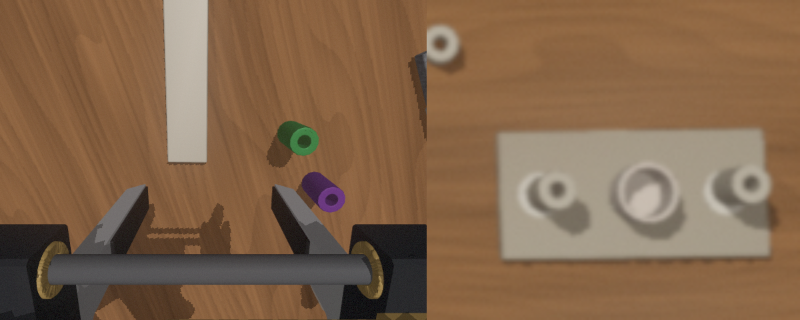

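Left: the shelf is aligned with the tool, and its near corners at (252,241) and (311,243) give a centre near (475.6,309), 49.6 mm wide, matching the top camera. Right: both posts and the cup stand correctly on the slab. Picking up the shelf.

>>> move_arm --grip_force 45 --steps '[{"travel": [25,-9,0],"angular": [0,0,0],"claw": 0.1},{"travel": [30,-10,0],"angular": [0,0,0],"claw": 0.1},{"travel": [30,-9,0],"angular": [0,0,0],"claw": 0.1},{"travel": [0,0,20],"angular": [0,0,0],"claw": 0.1},{"travel": [0,0,30],"angular": [0,0,0],"claw": 0.1},{"travel": [0,0,30],"angular": [0,0,0],"claw": 0.1},{"travel": [0,0,30],"angular": [0,0,0],"claw": 0.1},{"travel": [0,0,30],"angular": [0,0,0],"claw": 0.1},{"travel": [0,0,15],"angular": [0,0,0],"claw": 0.1},{"travel": [0,0,5],"angular": [0,0,0],"claw": 0.1}]'

```text
t: 25.57
eef_pos: [473.5, 308.2, 12.0]
ee_rot: [-3.137, 0.004, 1.268]
force: [0.4, 0.2, -0.6]
gripper_width: 84.6
finger_force: 0.0
```

>>> move_arm --steps '[{"travel": [0,0,3],"angular": [0,0,0],"claw": 0.1},{"travel": [0,0,3],"angular": [0,0,0],"claw": 0.1},{"travel": [0,0,2],"angular": [0,0,0],"claw": 0.1},{"travel": [0,0,2],"angular": [0,0,0],"claw": 0.1},{"travel": [0,0,1],"angular": [0,0,0],"claw": 0.1},{"travel": [0,0,0],"angular": [0,0,0],"claw": 0.1},{"travel": [0,0,0],"angular": [0,0,0],"claw": 0.1}]'

```text
t: 26.15
eef_pos: [476.1, 309.5, 4.8]
ee_rot: [3.141, -0.0, 1.267]
force: [-0.7, -0.3, 0.1]
gripper_width: 84.8
finger_force: 0.0
```

>>> move_arm --steps '[{"travel": [0,0,1],"angular": [0,0,0],"claw": 0.3},{"travel": [0,0,1],"angular": [0,0,0],"claw": 0.3},{"travel": [0,0,0],"angular": [0,0,0],"claw": 1},{"travel": [0,0,0],"angular": [0,0,0],"claw": 1},{"travel": [0,0,0],"angular": [0,0,0],"claw": 1},{"travel": [0,0,0],"angular": [0,0,0],"claw": 1},{"travel": [0,0,0],"angular": [0,0,0],"claw": 1},{"travel": [0,0,0],"angular": [0,0,0],"claw": 1},{"travel": [0,0,0],"angular": [0,0,0],"claw": 1}]'

```text
t: 26.9
eef_pos: [475.9, 309.4, 2.4]
ee_rot: [3.141, -0.0, 1.267]
force: [-0.3, 0.1, 0.2]
gripper_width: 49.8
finger_force: 45.0
```

>>> move_arm --steps '[{"travel": [0,0,-5],"angular": [0,0,0],"claw": 1},{"travel": [0,0,-15],"angular": [0,0,0],"claw": 1},{"travel": [0,0,-20],"angular": [0,0,0],"claw": 1},{"travel": [0,0,-25],"angular": [0,0,0],"claw": 1},{"travel": [0,0,-30],"angular": [0,0,0],"claw": 1},{"travel": [0,0,-30],"angular": [0,0,0],"claw": 1},{"travel": [0,0,-30],"angular": [0,0,0],"claw": 1},{"travel": [0,0,-20],"angular": [0,0,-0.9],"claw": 1},{"travel": [0,0,0],"angular": [0,0,-1],"claw": 1},{"travel": [0,0,0],"angular": [0,0,-0.95],"claw": 1}]'

```text
t: 27.73
eef_pos: [476.4, 309.7, 179.3]
ee_rot: [3.139, -0.001, 1.571]
force: [-0.3, -0.3, -3.9]
gripper_width: 49.9
finger_force: 45.0
```

Run:
```python
from h import *
where(); im=snap('scene','s1'); cv2.imwrite('pics/s1c.png',cv2.resize(im[20:300,200:520,::-1],None,fx=2,fy=2))
to(511.5,-311.5)
```

```text
27.7 [476.4 309.7 179.3] [ 1.7985e+02 -6.0000e-02  9.0000e+01] [-0.3 -0.3 -3.9] 49.9 45.0 q [0.38 0.08 1.8  0.   1.27 0.38]
tool travel [-621.   34.   -0.]
```

View pics/s1c.png

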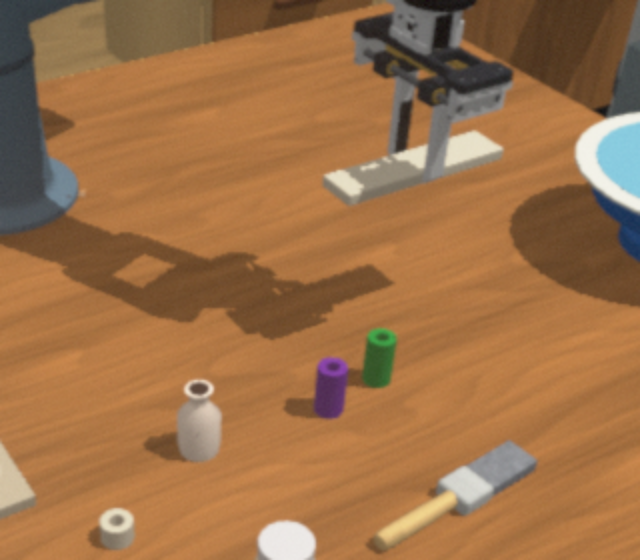

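The shelf is held at mid-length and roughly level (crop, about (410,165)). Carrying it over the slab.

>>> move_arm --steps '[{"travel": [-15,1.7,0],"angular": [0,0,0],"claw": 1},{"travel": [-25,1.7,0],"angular": [0,0,0],"claw": 1},{"travel": [-30,1.7,0],"angular": [0,0,0],"claw": 1},{"travel": [-30,1.7,0],"angular": [0,0,0],"claw": 1},{"travel": [-30,1.7,0],"angular": [0,0,0],"claw": 1},{"travel": [-30,1.7,0],"angular": [0,0,0],"claw": 1},{"travel": [-30,1.7,0],"angular": [0,0,0],"claw": 1},{"travel": [-30,1.7,0],"angular": [0,0,0],"claw": 1},{"travel": [-30,1.7,0],"angular": [0,0,0],"claw": 1},{"travel": [-30,1.7,0],"angular": [0,0,0],"claw": 1}]'

```text
t: 28.62
eef_pos: [490.5, 28.0, 176.7]
ee_rot: [-3.14, -0.0, 1.564]
force: [0.4, -0.3, -3.9]
gripper_width: 49.6
finger_force: 45.0
```

>>> move_arm --steps '[{"travel": [-30,1.7,0],"angular": [0,0,0],"claw": 1},{"travel": [-30,1.7,0],"angular": [0,0,0],"claw": 1},{"travel": [-30,1.7,0],"angular": [0,0,0],"claw": 1},{"travel": [-30,1.7,0],"angular": [0,0,0],"claw": 1},{"travel": [-30,1.7,0],"angular": [0,0,0],"claw": 1},{"travel": [-30,1.7,0],"angular": [0,0,0],"claw": 1},{"travel": [-30,1.7,0],"angular": [0,0,0],"claw": 1},{"travel": [-30,1.7,0],"angular": [0,0,0],"claw": 1},{"travel": [-30,1.7,0],"angular": [0,0,0],"claw": 1},{"travel": [-30,1.7,0],"angular": [0,0,0],"claw": 1}]'

```text
t: 29.45
eef_pos: [506.1, -271.8, 176.5]
ee_rot: [-3.14, -0.001, 1.563]
force: [0.2, -0.2, -3.3]
gripper_width: 49.4
finger_force: 45.0
```

>>> move_arm --steps '[{"travel": [-25,0,0],"angular": [0,0,0],"claw": 1},{"travel": [-15,0,0],"angular": [0,0,0],"claw": 1},{"travel": [0,0,0],"angular": [0,0,0],"claw": 1},{"travel": [0,0,0],"angular": [0,0,0],"claw": 1},{"travel": [0,0,0],"angular": [0,0,0],"claw": 1}]'

```text
t: 29.87
eef_pos: [506.5, -309.4, 176.8]
ee_rot: [-3.141, -0.001, 1.566]
force: [-0.3, -0.2, -2.6]
gripper_width: 49.9
finger_force: 45.0
```

Run:
```python
from h import *
where(); im=snap('top','t2'); cv2.imwrite('pics/t2c.png',cv2.resize(snap('wrist','w8')[:,:,::-1],None,fx=1,fy=1))
to(511.5,-311.5,77.4)
```

```text
29.9 [ 506.5 -309.4  176.8] [-1.7995e+02 -8.0000e-02  8.9710e+01] [-0.3 -0.2 -2.6] 49.9 45.0 q [-0.74  0.14  1.73  0.    1.27 -0.73]
tool travel [-2.2  4.8 99.8]
```

View pics/t2c.png

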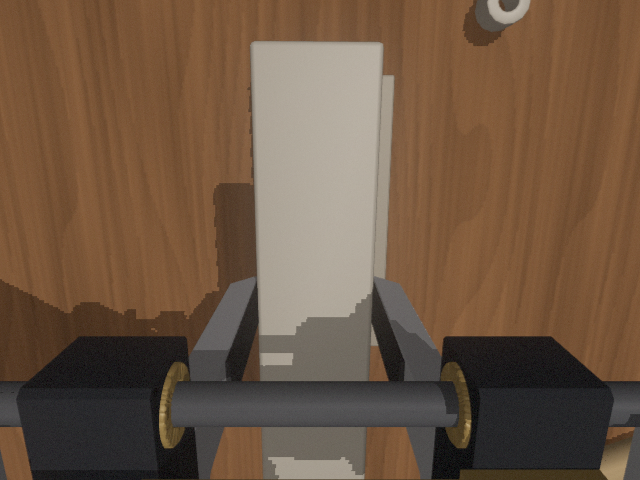

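Run:
```python
from h import *
for dy in (100,105,110):
  for z in (183,188.4,194): print(dy,z,w2px('wrist',(481.5,-309.4+dy,z)).round(),w2px('wrist',(531.5,-309.4+dy,z)).round())
```

```text
100 183 [248.  57.] [379.  56.]
100 188.4 [246.  54.] [382.  54.]
100 194 [244.  52.] [384.  51.]
105 183 [248.  43.] [380.  42.]
105 188.4 [246.  40.] [382.  39.]
105 194 [243.  36.] [384.  36.]
110 183 [247.  28.] [380.  28.]
110 188.4 [245.  25.] [383.  24.]
110 194 [242.  21.] [385.  20.]
```

The near (+y) end of the shelf sits at (252..381, 43), so it is centred lengthwise and may droop by about 5 mm. Lowering gently.

>>> move_arm --steps '[{"travel": [-2,4.8,0],"angular": [0,0,0],"claw": 1},{"travel": [0,0,15],"angular": [0,0,0],"claw": 1},{"travel": [0,0,20],"angular": [0,0,0],"claw": 1},{"travel": [0,0,20],"angular": [0,0,0],"claw": 1},{"travel": [0,0,15],"angular": [0,0,0],"claw": 1},{"travel": [0,0,10],"angular": [0,0,0],"claw": 1},{"travel": [0,0,5],"angular": [0,0,0],"claw": 1},{"travel": [0,0,3],"angular": [0,0,0],"claw": 1},{"travel": [0,0,0],"angular": [0,0,0],"claw": 1},{"travel": [0,0,0],"angular": [0,0,0],"claw": 1}]'

```text
t: 30.8
eef_pos: [512.1, -313.2, 90.4]
ee_rot: [3.14, 0.001, 1.566]
force: [0.3, -0.0, -3.5]
gripper_width: 49.4
finger_force: 45.0
```

>>> move_arm --steps '[{"travel": [0,0,1.5],"angular": [0,0,0],"claw": 1},{"travel": [0,0,1.5],"angular": [0,0,0],"claw": 1},{"travel": [0,0,1.5],"angular": [0,0,0],"claw": 1},{"travel": [0,0,0],"angular": [0,0,0],"claw": 1},{"travel": [0,0,0],"angular": [0,0,0],"claw": 1}]'

```text
t: 31.22
eef_pos: [511.4, -312.8, 84.8]
ee_rot: [-3.142, -0.0, 1.566]
force: [-1.0, 0.2, -3.7]
gripper_width: 49.8
finger_force: 45.0
```

>>> move_arm --steps '[{"travel": [0.5,0,1.5],"angular": [0,0,0],"claw": 1},{"travel": [0.5,0,1.5],"angular": [0,0,0],"claw": 1},{"travel": [0,0,1.5],"angular": [0,0,0],"claw": 1},{"travel": [0,0,1],"angular": [0,0,0],"claw": 1},{"travel": [0,0,0],"angular": [0,0,0],"claw": 1},{"travel": [0,0,0],"angular": [0,0,0],"claw": 1}]'

```text
t: 31.72
eef_pos: [511.4, -311.8, 79.2]
ee_rot: [-3.141, -0.0, 1.566]
force: [-0.9, 0.9, -3.0]
gripper_width: 49.8
finger_force: 45.0
```

>>> move_arm --steps '[{"travel": [0,0,1],"angular": [0,0,0],"claw": 1},{"travel": [0,0,0],"angular": [0,0,0],"claw": 1},{"travel": [0,0,0],"angular": [0,0,0],"claw": 1}]'

```text
t: 31.97
eef_pos: [511.5, -311.8, 78.3]
ee_rot: [-3.142, -0.0, 1.566]
force: [-0.4, -0.2, -3.1]
gripper_width: 49.2
finger_force: 45.0
```

>>> move_arm --steps '[{"travel": [0,0,1],"angular": [0,0,0],"claw": 1},{"travel": [0,0,0],"angular": [0,0,0],"claw": 1},{"travel": [0,0,0],"angular": [0,0,0],"claw": 1}]'

```text
t: 32.22
eef_pos: [511.5, -311.8, 77.4]
ee_rot: [3.142, 0.0, 1.566]
force: [-0.1, -0.5, -3.1]
gripper_width: 49.5
finger_force: 45.0
```

>>> move_arm --steps '[{"travel": [0,0,0.7],"angular": [0,0,0],"claw": 1},{"travel": [0,0,0],"angular": [0,0,0],"claw": 1},{"travel": [0,0,0],"angular": [0,0,0],"claw": 1}]'

```text
t: 32.47
eef_pos: [511.6, -311.9, 77.4]
ee_rot: [3.141, 0.0, 1.566]
force: [-1.7, 1.4, 3.3]
gripper_width: 49.4
finger_force: 45.0
```

>>> move_arm --steps '[{"travel": [0,0,0],"angular": [0,0,0],"claw": 0.1},{"travel": [0,0,0],"angular": [0,0,0],"claw": 0.1},{"travel": [0,0,0],"angular": [0,0,0],"claw": 0.1},{"travel": [0,0,0],"angular": [0,0,0],"claw": 0.1},{"travel": [0,0,0],"angular": [0,0,0],"claw": 0.1},{"travel": [0,0,-10],"angular": [0,0,0],"claw": 0.1},{"travel": [0,0,-25],"angular": [0,0,0],"claw": 0.1},{"travel": [0,0,-30],"angular": [0,0,0],"claw": 0.1},{"travel": [0,0,-30],"angular": [0,0,0],"claw": 0.1},{"travel": [0,0,-20],"angular": [0,0,0],"claw": 0.1}]'

```text
t: 33.3
eef_pos: [512.4, -312.6, 195.8]
ee_rot: [3.138, 0.003, 1.566]
force: [0.2, -0.6, -0.6]
gripper_width: 84.4
finger_force: 0.0
```

>>> move_arm --steps '[{"travel": [20,6,0],"angular": [0,0,0],"claw": 0.1},{"travel": [29,6,0],"angular": [0,0,0],"claw": 0.1},{"travel": [29,6,0],"angular": [0,0,0],"claw": 0.1},{"travel": [29,7,0],"angular": [0,0,0],"claw": 0.1},{"travel": [29,7,0],"angular": [0,0,0],"claw": 0.1},{"travel": [29,7,0],"angular": [0,0,0],"claw": 0.1},{"travel": [29,7,0],"angular": [0,0,0],"claw": 0.1},{"travel": [29,7,0],"angular": [0,0,0],"claw": 0.1},{"travel": [25,7,0],"angular": [0,0,0],"claw": 0.1},{"travel": [5,3,0],"angular": [0,0,0],"claw": 0.1}]'

```text
t: 34.13
eef_pos: [576.3, -55.9, 192.5]
ee_rot: [3.141, -0.001, 1.569]
force: [-0.1, -0.2, 0.6]
gripper_width: 84.9
finger_force: 0.0
```

>>> move_arm --steps '[{"travel": [0,0,0],"angular": [0,0,0],"claw": 0.1},{"travel": [0,0,0],"angular": [0,0,0],"claw": 0.1},{"travel": [0,0,0],"angular": [0,0,0],"claw": 0.1}]'

```text
t: 34.38
eef_pos: [575.7, -60.3, 191.9]
ee_rot: [3.141, 0.0, 1.564]
force: [-0.8, -0.1, -0.8]
gripper_width: 84.5
finger_force: 0.0
```

Run:
```python
from h import *
where(); topring('w9',(576,-20,80),80,r=32,vmin=150,smax=40)
a=cv2.imread('pics/w9.png'); snap('scene','s2'); snap('top','t3')
b=cv2.imread('pics/t3.png')[220:340,390:530]; c=cv2.imread('pics/s2.png')[200:340,60:320]
for d in nets.spot_in('top','batt')[:2]: print(d)
w=[cv2.resize(a,(400,300)),cv2.resize(b,(400,300)),cv2.resize(c,(800,300))[:, :]]
cv2.imwrite('pics/m9.png',np.vstack([np.hstack(w[:2]),w[2]]))
to(575.5,-19,11)
```

```text
34.4 [575.7 -60.3 191.9] [1.7999e+02 2.0000e-02 8.9630e+01] [-0.8 -0.1 -0.8] 84.5 0.0 q [-0.3   0.09  1.76 -0.    1.29 -0.29]
pred [315.4 178.1] box [ 296  146   47   53 1081] cen [319.8 168.7] w [579.1 -13.6  80. ] [578.5 -15.9  80. ]
{'box': [466.5, 281.5, 101.2, 21.7], 'conf': 0.97}
tool travel [ 41.2  -0.4 180.7]
```

View pics/m9.png

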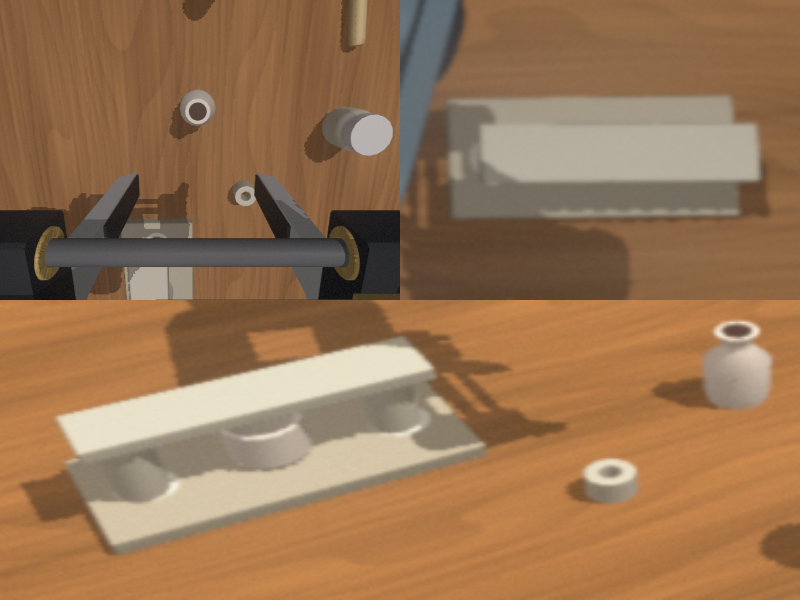

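Wrist: the vase lip is at (315,178), matching the prediction for (576,-20). The scene crop shows the shelf lying on both posts over the cup. I'll check its centre numerically.

Run:
```python
from h import *
im=cv2.imread('pics/t3.png'); g=cv2.cvtColor(im,cv2.COLOR_BGR2HSV)
c=lambda x,y:(390+(x-400)*.35,220+y*.4)
pts=[c(480,125),c(757,123),c(760,180),c(487,183)]
w=np.array([px2w('top',*p,89) for p in pts]); print(w.round(0).tolist(),w.mean(0))
for y in(-416.5,-206.5): print(w2px('top',(511.5,y,89)))
print(px2w('wrist',315,178,80))
```

```text
[[536.0, -208.0, 89.0], [534.0, -419.0, 89.0], [485.0, -418.0, 89.0], [486.0, -211.0, 89.0]] [ 510.13690236 -313.9338621    89.        ]
[514.69224477 279.60343803]
[417.67778365 281.31237132]
[575.68787766 -19.69989637  80.        ]
```

>>> move_arm --grip_force 15 --steps '[{"travel": [20,0,0],"angular": [0,0,0],"claw": 0.1},{"travel": [20.5,0,0],"angular": [0,0,0],"claw": 0.1},{"travel": [0,0,15],"angular": [0,0,0],"claw": 0.1},{"travel": [0,0,30],"angular": [0,0,0],"claw": 0.1},{"travel": [0,0,32],"angular": [0,0,0],"claw": 0.1},{"travel": [0,0,32],"angular": [0,0,0],"claw": 0.1},{"travel": [0,0,32],"angular": [0,0,0],"claw": 0.1},{"travel": [0,0,25],"angular": [0,0,0],"claw": 0.1},{"travel": [0,0,10],"angular": [0,0,0],"claw": 0.1},{"travel": [0,0,3],"angular": [0,0,0],"claw": 0.1}]'

```text
t: 35.42
eef_pos: [574.2, -18.7, 10.4]
ee_rot: [-3.137, -0.001, 1.565]
force: [-0.3, 0.2, 1.5]
gripper_width: 84.6
finger_force: 0.0
```

>>> move_arm --steps '[{"travel": [0,0,0],"angular": [0,0,0],"claw": 0.1},{"travel": [0,0,0],"angular": [0,0,0],"claw": 1},{"travel": [0,0,0],"angular": [0,0,0],"claw": 1},{"travel": [0,0,0],"angular": [0,0,0],"claw": 1},{"travel": [0,0,0],"angular": [0,0,0],"claw": 1},{"travel": [0,0,0],"angular": [0,0,0],"claw": 1},{"travel": [0,0,0],"angular": [0,0,0],"claw": 1},{"travel": [0,0,0],"angular": [0,0,0],"claw": 1}]'

```text
t: 36.08
eef_pos: [576.2, -18.6, 13.0]
ee_rot: [3.141, 0.0, 1.566]
force: [0.4, -0.3, 0.7]
gripper_width: 43.7
finger_force: 15.0
```

>>> move_arm --steps '[{"travel": [0,0,-10],"angular": [0,0,0],"claw": 1},{"travel": [0,0,-25],"angular": [0,0,0],"claw": 1},{"travel": [0,0,-30],"angular": [0,0,0],"claw": 1},{"travel": [0,0,-30],"angular": [0,0,0],"claw": 1},{"travel": [0,0,-30],"angular": [0,0,0],"claw": 1},{"travel": [0,0,-30],"angular": [0,0,0],"claw": 1},{"travel": [0,0,-20],"angular": [0,0,0],"claw": 1},{"travel": [-15,-3,0],"angular": [0,0,0],"claw": 1},{"travel": [-25,-6,0],"angular": [0,0,0],"claw": 1},{"travel": [-25,-6,0],"angular": [0,0,0],"claw": 1}]'

```text
t: 36.92
eef_pos: [560.5, -83.7, 188.8]
ee_rot: [3.14, 0.0, 1.568]
force: [1.0, 0.4, -0.9]
gripper_width: 43.5
finger_force: 15.0
```

>>> move_arm --steps '[{"travel": [-27,-6,0],"angular": [0,0,0],"claw": 1},{"travel": [-27,-6,0],"angular": [0,0,0],"claw": 1},{"travel": [-27,-6,0],"angular": [0,0,0],"claw": 1},{"travel": [-27,-6,0],"angular": [0,0,0],"claw": 1},{"travel": [-27,-6,0],"angular": [0,0,0],"claw": 1},{"travel": [-27,-6,0],"angular": [0,0,0],"claw": 1},{"travel": [-27,-6,0],"angular": [0,0,0],"claw": 1},{"travel": [-25,-6,0],"angular": [0,0,0],"claw": 1},{"travel": [-13,-1,0],"angular": [0,0,0],"claw": 1},{"travel": [0,0,0],"angular": [0,0,0],"claw": 1}]'

```text
t: 37.75
eef_pos: [510.0, -312.4, 188.0]
ee_rot: [3.141, 0.0, 1.563]
force: [0.3, 0.1, 0.3]
gripper_width: 43.9
finger_force: 15.0
```

>>> move_arm --steps '[{"travel": [0,0,0],"angular": [0,0,0],"claw": 1},{"travel": [0,0,0],"angular": [0,0,0],"claw": 1},{"travel": [0,0,0],"angular": [0,0,0],"claw": 1}]'

```text
t: 38.0
eef_pos: [510.9, -308.8, 187.6]
ee_rot: [-3.141, -0.0, 1.567]
force: [-0.4, 0.9, -1.2]
gripper_width: 43.4
finger_force: 15.0
```

Run:
```python
from h import *
where(); m=camera_model('wrist'); im=snap('wrist','w10')
g=cv2.cvtColor(im,cv2.COLOR_RGB2HSV)
print(w2px('wrist',(486.5,-206.5,89),m),w2px('wrist',(536.5,-206.5,89),m))
# far (+y) end of the shelf
r=g[:, 240:390].copy()
for v in range(100,240,12): 
    row=np.where((g[v,:,1]<50)&(g[v,:,2]>185))[0]; print(v,(row.min(),row.max()) if len(row) else None,end=' ')
to(511.2,-311,102)
```

```text
38.0 [ 510.9 -308.8  187.6] [-1.7999e+02 -3.0000e-02  8.9800e+01] [-0.4  0.9 -1.2] 43.4 15.0 q [-0.73  0.14  1.71  0.    1.29 -0.73]
[275.61621269  80.4973152 ] [356.11185232  80.2653118 ]
100 (np.int64(337), np.int64(353)) 112 (np.int64(328), np.int64(352)) 124 (np.int64(324), np.int64(352)) 136 (np.int64(321), np.int64(352)) 148 (np.int64(331), np.int64(350)) 160 (np.int64(333), np.int64(344)) 172 (np.int64(333), np.int64(343)) 184 None 196 None 208 None 220 None 232 None tool travel [-2.1  0.3 85.6]
```

View pics/w10.png

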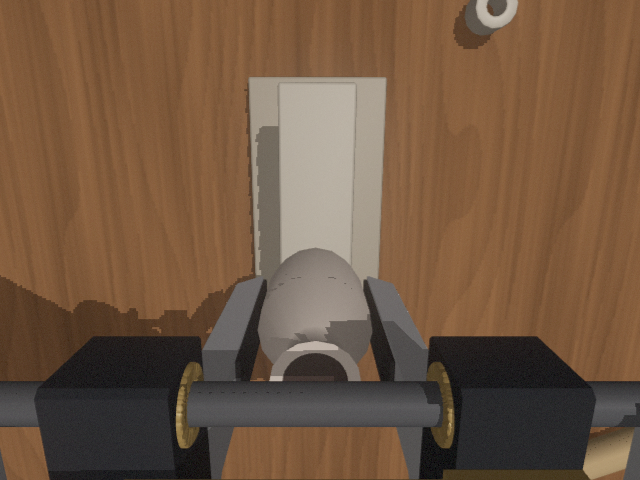

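Wrist view: the vase is held upright over the middle. The shelf end at (279..355, 83) is within about 2 mm of the prediction. Lowering.

>>> move_arm --steps '[{"travel": [-1,0,15],"angular": [0,0,0],"claw": 1},{"travel": [-1,0,20],"angular": [0,0,0],"claw": 1},{"travel": [0,0,20],"angular": [0,0,0],"claw": 1},{"travel": [0,0,15],"angular": [0,0,0],"claw": 1},{"travel": [0,0,7],"angular": [0,0,0],"claw": 1},{"travel": [0,0,3],"angular": [0,0,0],"claw": 1},{"travel": [0,0,1.5],"angular": [0,0,0],"claw": 1},{"travel": [0,0,0],"angular": [0,0,0],"claw": 1},{"travel": [0,0,0],"angular": [0,0,0],"claw": 1},{"travel": [0,0,0],"angular": [0,0,0],"claw": 1}]'

```text
t: 38.88
eef_pos: [511.1, -312.8, 107.3]
ee_rot: [3.14, 0.001, 1.566]
force: [-0.3, 0.0, -0.3]
gripper_width: 44.0
finger_force: 15.0
```

>>> move_arm --steps '[{"travel": [0,0,1],"angular": [0,0,0],"claw": 1},{"travel": [0,0,0.7],"angular": [0,0,0],"claw": 1},{"travel": [0,0,0],"angular": [0,0,0],"claw": 1},{"travel": [0,0,0],"angular": [0,0,0],"claw": 1}]'

```text
t: 39.22
eef_pos: [510.5, -312.3, 104.5]
ee_rot: [-3.142, -0.0, 1.566]
force: [0.3, 0.5, -1.4]
gripper_width: 43.8
finger_force: 15.0
```

>>> move_arm --steps '[{"travel": [0.5,0.5,1],"angular": [0,0,0],"claw": 1},{"travel": [0,0,0.6],"angular": [0,0,0],"claw": 1},{"travel": [0,0,0],"angular": [0,0,0],"claw": 1},{"travel": [0,0,0],"angular": [0,0,0],"claw": 1}]'

```text
t: 39.55
eef_pos: [511.0, -311.7, 102.7]
ee_rot: [-3.141, -0.0, 1.566]
force: [0.8, 0.2, -0.4]
gripper_width: 43.6
finger_force: 15.0
```

>>> move_arm --steps '[{"travel": [0,0,0.5],"angular": [0,0,0],"claw": 1},{"travel": [0,0,0],"angular": [0,0,0],"claw": 1},{"travel": [0,0,0],"angular": [0,0,0],"claw": 1}]'

```text
t: 39.8
eef_pos: [511.0, -311.8, 102.3]
ee_rot: [-3.142, -0.0, 1.566]
force: [0.4, 0.3, -0.8]
gripper_width: 44.1
finger_force: 15.0
```

>>> move_arm --steps '[{"travel": [0,0,0.6],"angular": [0,0,0],"claw": 1},{"travel": [0,0,0],"angular": [0,0,0],"claw": 1},{"travel": [0,0,0],"angular": [0,0,0],"claw": 1}]'

```text
t: 40.05
eef_pos: [511.1, -311.9, 102.0]
ee_rot: [3.141, 0.0, 1.566]
force: [0.0, 0.6, 0.7]
gripper_width: 43.9
finger_force: 15.0
```

Contact. Releasing, rising and backing off toward +y at height.

>>> move_arm --steps '[{"travel": [0,0,0.3],"angular": [0,0,0],"claw": 0.1},{"travel": [0,0,0],"angular": [0,0,0],"claw": 0.1},{"travel": [0,0,0],"angular": [0,0,0],"claw": 0.1},{"travel": [0,0,0],"angular": [0,0,0],"claw": 0.1},{"travel": [0,0,0],"angular": [0,0,0],"claw": 0.1},{"travel": [0,0,-10],"angular": [0,0,0],"claw": 0.1},{"travel": [0,0,-25],"angular": [0,0,0],"claw": 0.1},{"travel": [0,0,-30],"angular": [0,0,0],"claw": 0.1},{"travel": [0,0,-30],"angular": [0,0,0],"claw": 0.1},{"travel": [0,0,-30],"angular": [0,0,0],"claw": 0.1}]'

```text
t: 40.88
eef_pos: [510.9, -311.7, 228.6]
ee_rot: [3.141, 0.0, 1.566]
force: [0.1, 0.4, -0.0]
gripper_width: 84.8
finger_force: 0.0
```

>>> move_arm --steps '[{"travel": [20,0,0],"angular": [0,0,0],"claw": 0.1},{"travel": [30,0,0],"angular": [0,0,0],"claw": 0.1},{"travel": [30,0,0],"angular": [0,0,0],"claw": 0.1},{"travel": [30,0,0],"angular": [0,0,0],"claw": 0.1},{"travel": [30,0,0],"angular": [0,0,0],"claw": 0.1},{"travel": [30,0,0],"angular": [0,0,0],"claw": 0.1},{"travel": [30,0,0],"angular": [0,0,0],"claw": 0.1},{"travel": [20,0,0],"angular": [0,0,0],"claw": 0.1},{"travel": [0,0,0],"angular": [0,0,0],"claw": 0.1},{"travel": [0,0,0],"angular": [0,0,0],"claw": 0.1}]'

```text
t: 41.72
eef_pos: [512.3, -91.4, 227.3]
ee_rot: [3.141, 0.001, 1.568]
force: [0.8, 0.2, 0.7]
gripper_width: 84.4
finger_force: 0.0
```

Run:
```python
from h import *
where(); a=snap('top','t4')[:,:,::-1]; b=snap('scene','s4')[:,:,::-1]
cv2.imwrite('pics/f.png',np.hstack([cv2.resize(a[200:340,380:540],(400,350)),cv2.resize(b[180:340,60:240],(394,350))]))
print(w2px('top',(511,-312,169)),w2px('top',(511,-417,89)),w2px('top',(511,-207,89)))
```

```text
41.7 [512.3 -91.4 227.3] [1.7994e+02 5.0000e-02 8.9820e+01] [0.8 0.2 0.7] 84.4 0.0 q [-0.39 -0.08  1.87 -0.    1.36 -0.39]
[477.26969498 278.27394108] [514.93829166 279.83053986] [417.91862478 281.5396325 ]
```

View pics/f.png

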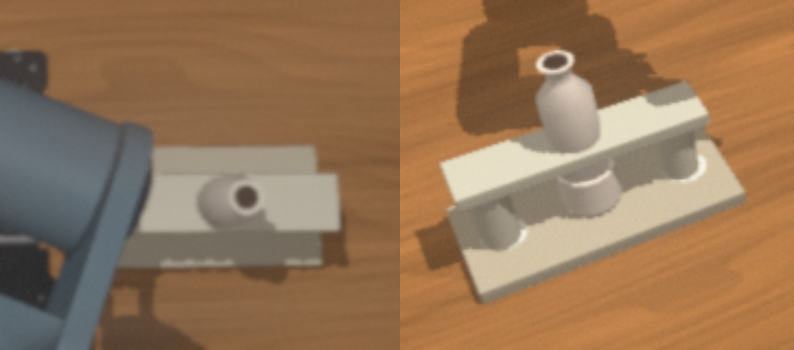

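The tier stands complete. The vase lip is at (478,279) against a predicted (477,278), and the shelf end is at 515, as predicted.

```bash
python3 -c "
from rig import order
print(order.finish_job())"
```

```text
the job is handed in; nothing more can be done
None
```

I built the kiln tier and handed it in at about 42 s; both tall posts, the cup, the shelf and the vase measured within about 3 mm of their targets, though the hand-in returned no verdict.

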